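# Clear the slide unit and lock it with its pin

### The job

A stapler has been left on top of the grey slide unit, over the slot in its cover. Set the stapler down upright on the open bench, not touching the unit; then take the locking pin out of its wooden stand, feel along inside the slot for the latch hole hidden in the bar below, and push the pin fully home there, its collar down on the cover, and let go. Leave the oil filter and the two small cartons where they are.

Things in the scene. Friction and masses are not known exactly. Their poses are not given: they have to be found in the camera images.
- slide_unit: Grey box-shaped unit with a flat bright steel cover, fixed to the bench: 90 mm (its x) x 240 mm (its y) x 70 mm high; at each y end a mounting foot reaches 29 mm further, 18 mm high with its bolts. Origin: centre of its underside, on the bench; z up. The cover has one slot through it, 22 mm wide in x and 100 mm long in y, centred.
- slot_mouth (a point): Centre of the slot, at the cover's top; axes as the unit's. 34 mm below, the flat top of a rigid fixed dark bar fills the slot's whole length. The bar has one latch hole, 24 mm (x) x 19 mm (y), 28 mm deep, 1 mm chamfer, centred at x = 0 and at an unknown y from -32 to +32 mm, new each time: find it by feel with the pin.
- lock_pin: Steel locking pin upright in the wooden stand, 108 mm long, 0.18 to 0.29 kg. Origin: centre of its lower end; z up along it. Round shank 16 mm thick, z = 0 to 60 mm (lowest 5 mm taper to 8 mm); collar 30 mm across to z = 66; dark square head to grip, 28 x 28 mm, sides along its x and y, to z = 108. Its origin is 10 mm above the bench when home, 36 mm when standing on the bar.
- pin_stand: Wooden block fixed to the bench, 130 mm (its x) x 60 mm (its y) x 46 mm high, origin at the centre of its underside. The pin stands 36 mm deep in its middle hole (18.5 mm diameter, centred on the origin, floor at z = 10 mm); the smaller holes at either side are empty.
- stapler: Black desk stapler, 36 mm wide (its x), 157 mm long (its y), 42 mm high, 0.2 to 0.4 kg, in one rigid piece; lies on the cover along the slot and hides it. Origin: centre of its underside; z up. Grip it across its width, around its middle.
- oil_filter: Bystander: white and blue spin-on oil filter can, 68 mm diameter, 84 mm high, upright on the bench. Origin at the centre of its underside.
- lamp_box: Bystander: small carton 45 x 53 x 50 mm high with an orange-red band, on the bench nearer to the robot. Origin at the centre of its underside.
- relay_box: Bystander: small carton 40 x 61 x 38 mm high with a green band, on the bench beyond the unit. Origin at the centre of its underside.
Things that resemble listed ones, but are neither listed nor needed, are in the scene too. What is shaped like the lock_pin but orange or yellow is not meant.

How it is judged:
On the way:
1. the stapler stands upright on the bench, clear of the slide unit and released (height (world z) of stapler between -0.02 and 0.012 m and angle between stapler's own z axis and vertical below 0.15 rad and contact force between stapler and slide_unit below 0.1 N and contact force between stapler and the fingers below 0.1 N and linear speed of stapler below 0.03 m/s), for 0.2 s.
At the end, for the whole second after the job is handed in: The stapler rests upright (within 0.15 rad) on the bench top and does not touch the slide unit; the locking pin stands upright (within 0.1 rad) in the latch hole, its collar within 4 mm of the cover; both released and at rest (height (world z) of stapler between -0.02 and 0.012 m and angle between stapler's own z axis and vertical below 0.15 rad and contact force between stapler and slide_unit below 0.1 N and linear speed of each of stapler, lock_pin below 0.03 m/s and z of lock_pin in the frame of slide_unit between 0.005 and 0.014 m and x of lock_pin in the frame of slide_unit between -0.008 and 0.008 m and y of lock_pin in the frame of slide_unit between -0.045 and 0.045 m and angle between lock_pin's own z axis and vertical below 0.1 rad).
It fails at once if the oil filter is moved by more than 30 mm (distance of oil_filter from where it was at the start of the episode above 0.03 m).
It fails at once if the carton near the robot is moved by more than 30 mm (distance of lamp_box from where it was at the start of the episode above 0.03 m).
It fails at once if the carton beyond the unit is moved by more than 30 mm (distance of relay_box from where it was at the start of the episode above 0.03 m).
It also fails if it takes over 72 s, if anything falls off the work surface, if the arm or the gripper's body presses on something with over 40 N, if the wrist force passes 120 N, or if a joint passes its speed limit or range.

### The arm

A 7-joint arm with a two-finger parallel gripper is mounted at the origin on a cart in front of the work surface, level with it; the furniture and walls round the work are solid. World frame = base frame: x ahead of the robot, y to its left, z up, the work surface at z = 0. Lengths are in m, angles in rad, forces in N, time in s.
With the tool pointing down it reaches from about 0.4 to 0.9 m from the base axis. Payload 5.5 kg.
Tool frame: the origin (TCP) lies midway between the tips of the shut fingers; the grasp point (between the pads) lies 19 mm behind it; z points along the fingers, y is the line along which they close (so a half turn about z gives the same grasp; the last joint's range is limited). The gripper opens to 85 mm and grips with 20 to 120 N. Pads are 22 mm wide; open, the fingers measure 114 mm over their backs; the gripper's body (76 mm by 85 mm) begins 54 mm behind the grasp point. The pads swing forward as they close: fully open they stand 13 mm farther back than shut.
Start: joints at [-1.069, 0.501, -0.427, 1.55, 0.221, 1.138, -0.21], TCP at [0.154, 0.632, 0.231] pointing down, gripper open.
Joint ranges: [-2.88, 2.88], [-0.31, 2.03], [-1.54, 1.56], [0.2, 2.42], [-1.41, 4.55], [0.19, 2.02], [-2.57, 2.57]. Speed limits (rad/s): [2.57, 2.57, 3.14, 3.14, 3.14, 3.14, 3.14].

### API

Orientations are given as a unit quaternion [w, x, y, z].
In Python, from plant import robot gives the robot as it stands.
- The arm moves only by the shell command python3 -m pendant 'ROWS' [FORCE]. ROWS is JSON, a list of rows, each an object of numbers: "x", "y", "z": the shift along the tool's x, y, z in mm; "wx", "wy", "wz": the turn, a rotation vector about the tool's x, y, z in rad; "fingers": the finger opening in mm, from 0 to 85.4. In form: [{"x": .., "y": .., "z": .., "wx": .., "wy": .., "wz": .., "fingers": ..}, ...]. A call has 1 to 20 rows; each row is the pose to reach, as a shift and turn from the pose commanded when the call began, along the tool's axes at that moment; what a row does not reach only later rows make up. A row lasts 1/12 s, in which the tool goes at most 41.7 mm and 7.16 degrees, less where a joint would pass 70% of its speed; a pose out of reach is approached as far as the arm can. A call with a gripper value outside its range is refused whole. The fingers move at their own pace and stop on an object; FORCE is the grip in N (left out, the last holds). Time passes only in rows, so rows that repeat a pose let the fingers close. It gives the time, the measured TCP pose, the force, the opening and the grip force at its end, in the units of the state.
- robot.get_obs(): the state, without advancing time (a new reading comes with each control period).
- robot.capture(name): name is "scene" or "top" or "wrist"; returns the picture (384x512x3 uint8, blue, green, red); there is no depth.
- robot.camera_params(name): a dict with "fx", "fy", "cx", "cy" (pixels), "rvec" (rotation vector, rad) and "tvec" (3), from world to camera coordinates, as OpenCV has them. Camera axes: x right, y down, z forward; pixel columns grow to the right and rows downward; lengths in m; the calibration is good to about 2 mm. The wrist camera is an equidistant fisheye: a pixel r from the principal point sees the ray r / f radians off the axis. A picture is of the moment at which its call begins: read the wrist's pose just before it. camera_params takes no time and is no camera call; for the wrist camera it gives the pose at the moment of the call.
- robot.finish_job(): hands the job in; it is judged then, once.
The state is a dict: "time_s": time; "q": joint angles; "qd": joint speeds; "joint_torque": joint torques, N m; "eef_pos": TCP position; "tool_rot": TCP orientation; "wrist_force": force on the tool from outside, world axes, zero at the start; "wrist_torque": the same for the moment, N m; "gripper_width": opening from 0.0 (shut) to 1.0 (fully open); "grip_force": force on a finger pad.
Only numpy, scipy, OpenCV 4.12 (cv2) and the standard library are available. Lean on these libraries where they do the work, as an engineer would, in place of code of your own. Each camera call takes 0.05 s, during which the arm holds its last target. There are 200 camera calls.

## Working session

There is one attempt and no reset: what is moved stays moved. The work goes in short steps, Python scripts to look and compute and a shell command to move; the robot and the scene stay as the last step left them, time stands still between calls to the robot, and variables do not carry over. Pictures are saved under pics/ and viewed, at most 10 in all, crops included, and the job is handed in when it is done.

```bash
ls; mkdir -p pics
python3 - <<'E'
from plant import robot
import cv2,json
o=robot.get_obs();print({k:o[k] for k in('time_s','eef_pos','tool_rot','wrist_force','gripper_width')})
for n in('scene','top'):
    cv2.imwrite(f'pics/{n}0.png',cv2.resize(robot.capture(n),None,fx=1.5,fy=1.5,interpolation=cv2.INTER_CUBIC)); print(n,robot.camera_params(n))
E
```

```text
pics
{'time_s': 0.0, 'eef_pos': array([0.1536123 , 0.63088497, 0.23028237]), 'tool_rot': array([-1.50780913e-04,  1.19083847e-01,  9.92883747e-01, -9.37469155e-04]), 'wrist_force': array([ 0.76093321, -0.47314699, -1.08584212]), 'gripper_width': 0.9955464888956219}
scene {'fx': 401.88052516147064, 'fy': 401.88052516147064, 'cx': 254.23988476397977, 'cy': 194.74213469691955, 'rvec': array([ 2.31896299, -0.64625554,  0.26908821]), 'tvec': array([-0.41968982,  0.33911081,  0.87395791])}
top {'fx': 403.21546437175823, 'fy': 403.21546437175823, 'cx': 252.73415970683442, 'cy': 197.5000055629858, 'rvec': array([ 2.19114805, -2.18107272,  0.09195271]), 'tvec': array([0.10368567, 0.57294095, 1.16827557])}
```

View pics/scene0.png

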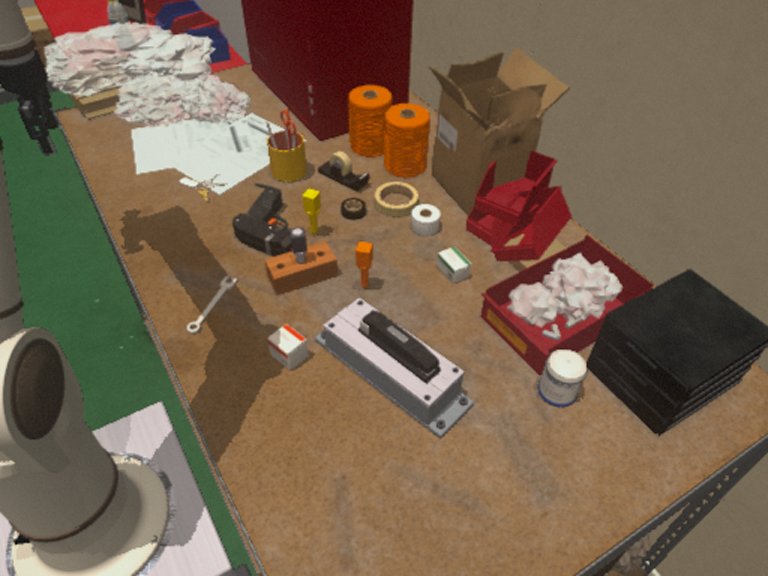

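View pics/top0.png

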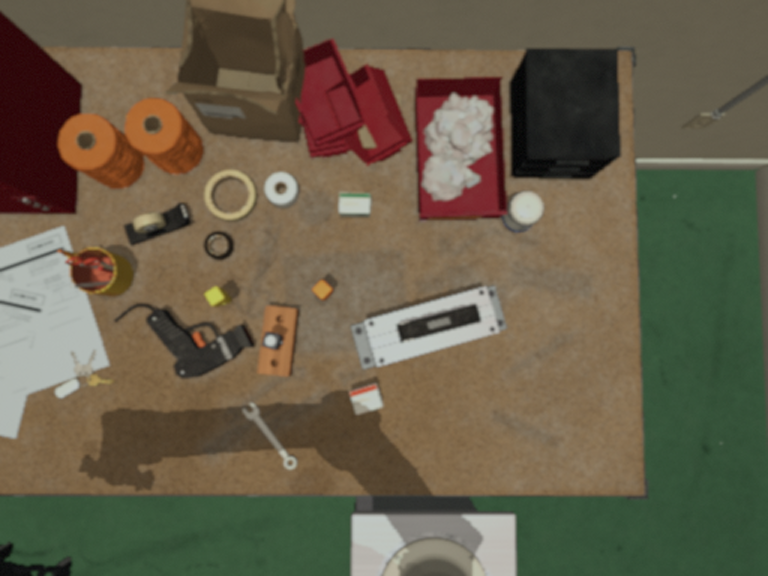

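The scene shows the candidates for the pin: a yellow one at (312,210), an orange one at (364,262), and the dark grey one in the wooden stand at (299,240), also at (272,340) in the top view. I choose the dark one in the stand. The stapler lies on the unit at (438,323) in the top view.

```bash
python3 - <<'E'
from plant import robot
import cv2
t=robot.capture('top'); 
cv2.imwrite('pics/topc.png',cv2.resize(t[185:265,165:345],None,fx=4.4,fy=4.4,interpolation=cv2.INTER_CUBIC))
E
cat > h.py <<'E'
import numpy as np,cv2
from plant import robot
from scipy.spatial.transform import Rotation as R
def ray(n,uv,P=None):
    P=P or robot.camera_params(n); Rm=cv2.Rodrigues(np.array(P['rvec']))[0]; t=np.array(P['tvec'])
    x=(uv[0]-P['cx'])/P['fx']; y=(uv[1]-P['cy'])/P['fy']
    if n=='wrist':
        r=np.hypot(x,y); s=np.sin(r)/max(r,1e-9); d=np.array([x*s,y*s,np.cos(r)])
    else: d=np.array([x,y,1.])
    return -Rm.T@t, Rm.T@d
def at(n,uv,z,P=None):
    o,d=ray(n,uv,P); return o+d*(z-o[2])/d[2]
def tool():
    o=robot.get_obs(); q=o['tool_rot']; return np.array(o['eef_pos']),R.from_quat([q[1],q[2],q[3],q[0]])
def go(p,yaw):
    """shift in tool axes (mm) and rotvec to tool-down TCP p with closing axis (tool y) at world angle yaw (mod pi)"""
    e,r=tool()
    best=None
    for k in(0,np.pi):
        y=np.array([np.cos(yaw+k),np.sin(yaw+k),0]);z=np.array([0,0,-1.]);x=np.cross(y,z)
        T=R.from_matrix(np.c_[x,y,z]); w=(r.inv()*T).as_rotvec()
        if best is None or np.linalg.norm(w)<np.linalg.norm(best): best=w
    print('shift',np.round(r.inv().apply(np.array(p)-e)*1000,1),'rot',np.round(best,3),'eef',np.round(e,4))
E
```

```text
(no output)
```

View pics/topc.png

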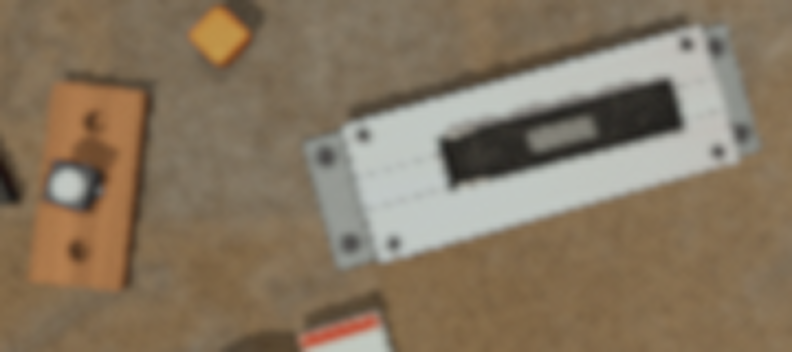

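Run:
```python
from h import *
P=robot.camera_params('top')
f=lambda u,v,z:at('top',(165+u/4.4,185+v/4.4),z,P)
def rect(n,pts,z):
    c=[f(*p,z) for p in pts]; m=sum(c)/4
    d=c[1]+c[2]-c[0]-c[3]; e=c[2]+c[3]-c[0]-c[1]
    print(n,np.round(m,4),'len',np.round(np.linalg.norm(d)/2,3),np.round(np.linalg.norm(e)/2,3),'dirs',np.round(np.arctan2(d[1],d[0]),3),np.round(np.arctan2(e[1],e[0]),3))
rect('cover',[(345,122),(700,22),(740,160),(382,262)],.07)
rect('screws',[(363,135),(686,44),(718,152),(393,244)],.07)
rect('stapler',[(442,138),(672,80),(683,128),(455,188)],.107)
rect('stand',[(55,80),(148,88),(128,290),(30,282)],.046)
print('pin',f(70,185,.118),'lamp',at('top',(366/1.5,398/1.5),.05),'relay',at('top',(354/1.5,203/1.5),.038),'filter',at('top',(526/1.5,208/1.5),.084),'orange',f(218,36,.1),'wrench',at('top',(270/1.5,435/1.5),0),'edge',at('top',(400/1.5,494/1.5),0),at('top',(640/1.5,494/1.5),0))
```

```text
cover [0.5138 0.0063 0.07  ] len 0.238 0.092 dirs -1.291 -2.873
screws [0.5123 0.0075 0.07  ] len 0.216 0.072 dirs -1.292 -2.865
stapler [ 0.5176 -0.0032  0.107 ] len 0.147 0.031 dirs -1.315 -2.904
stand [0.4849 0.299  0.046 ] len 0.062 0.132 dirs -1.65 3.047
pin [0.48435669 0.30004546 0.118     ] lamp [0.3767616  0.13053496 0.05      ] relay [0.75446423 0.15649592 0.038     ] filter [ 0.73614724 -0.16985756  0.084     ] orange [0.57786215 0.21220127 0.1       ] wrench [0.29954786 0.3194225  0.        ] edge [0.18669802 0.06364861 0.        ] [ 0.18782381 -0.40697436  0.        ]
```

Run:
```python
from h import *
go((.518,-.003,.22),.27)
```

```text
shift [-504.  -529.8   11.3] rot [-1.000e-03  1.000e-03  1.062e+00] eef [0.1536 0.631  0.2305]
```

```bash
python3 -m pendant '[{"x":-250,"y":-265,"z":5,"wz":0.5},{"x":-250,"y":-265,"z":5,"wz":0.5},{"x":-250,"y":-265,"z":5,"wz":0.5},{"x":-250,"y":-265,"z":5,"wz":0.5},{"x":-250,"y":-265,"z":5,"wz":0.5},{"x":-250,"y":-265,"z":5,"wz":0.5},{"x":-250,"y":-265,"z":5,"wz":0.5},{"x":-250,"y":-265,"z":5,"wz":0.5},{"x":-504,"y":-530,"z":11,"wz":1.062},{"x":-504,"y":-530,"z":11,"wz":1.062},{"x":-504,"y":-530,"z":11,"wz":1.062},{"x":-504,"y":-530,"z":11,"wz":1.062},{"x":-504,"y":-530,"z":11,"wz":1.062},{"x":-504,"y":-530,"z":11,"wz":1.062},{"x":-504,"y":-530,"z":11,"wz":1.062},{"x":-504,"y":-530,"z":11,"wz":1.062},{"x":-504,"y":-530,"z":11,"wz":1.062},{"x":-504,"y":-530,"z":11,"wz":1.062},{"x":-504,"y":-530,"z":11,"wz":1.062},{"x":-504,"y":-530,"z":11,"wz":1.062}]'
python3 - <<'E'
from h import *
go((.518,-.003,.22),.27)
P=robot.camera_params('wrist');print(P)
im=robot.capture('wrist');cv2.imwrite('pics/w1.png',cv2.resize(im,None,fx=1.5,fy=1.5,interpolation=cv2.INTER_CUBIC))
E
```

```text
shift [-504.  -529.8   11.3] rot [-1.000e-03  1.000e-03  1.062e+00] eef [0.1536 0.631  0.2305]
{'fx': 297.3186396354542, 'fy': 297.3186396354542, 'cx': 256.75557130627885, 'cy': 194.88122735105142, 'rvec': array([-2.27884678, -1.79284254, -0.26225467]), 'tvec': array([-0.6493275 , -0.03881653,  0.37889303])}schema error: expected keys x, y, z, wx, wy, wz, fingers
```

View pics/w1.png

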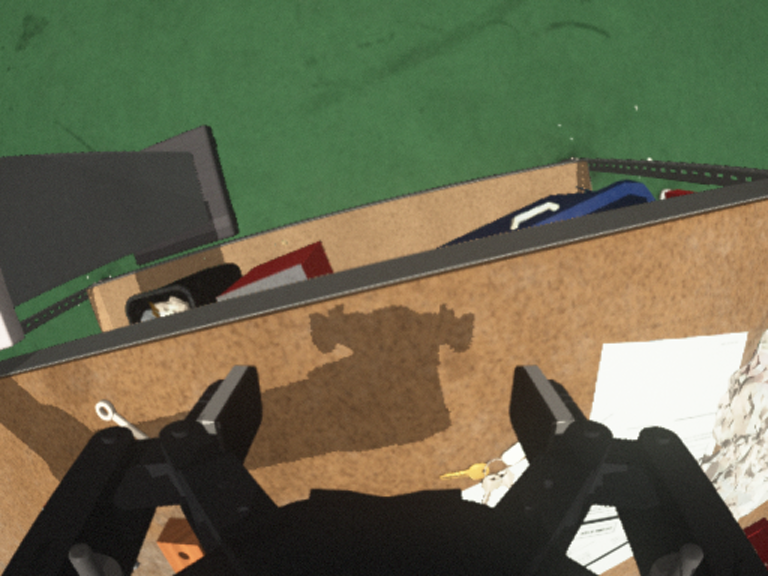

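The move was refused because every row needs all seven keys; the picture only shows the start view, with the open fingers at (230,400) and (540,400). Resending.

```bash
python3 -m pendant '[{"x":-250,"y":-265,"z":5,"wx":0,"wy":0,"wz":0.5,"fingers":85},{"x":-250,"y":-265,"z":5,"wx":0,"wy":0,"wz":0.5,"fingers":85},{"x":-250,"y":-265,"z":5,"wx":0,"wy":0,"wz":0.5,"fingers":85},{"x":-250,"y":-265,"z":5,"wx":0,"wy":0,"wz":0.5,"fingers":85},{"x":-250,"y":-265,"z":5,"wx":0,"wy":0,"wz":0.5,"fingers":85},{"x":-250,"y":-265,"z":5,"wx":0,"wy":0,"wz":0.5,"fingers":85},{"x":-250,"y":-265,"z":5,"wx":0,"wy":0,"wz":0.5,"fingers":85},{"x":-250,"y":-265,"z":5,"wx":0,"wy":0,"wz":0.5,"fingers":85},{"x":-504,"y":-530,"z":11,"wx":0,"wy":0,"wz":1.062,"fingers":85},{"x":-504,"y":-530,"z":11,"wx":0,"wy":0,"wz":1.062,"fingers":85},{"x":-504,"y":-530,"z":11,"wx":0,"wy":0,"wz":1.062,"fingers":85},{"x":-504,"y":-530,"z":11,"wx":0,"wy":0,"wz":1.062,"fingers":85},{"x":-504,"y":-530,"z":11,"wx":0,"wy":0,"wz":1.062,"fingers":85},{"x":-504,"y":-530,"z":11,"wx":0,"wy":0,"wz":1.062,"fingers":85},{"x":-504,"y":-530,"z":11,"wx":0,"wy":0,"wz":1.062,"fingers":85},{"x":-504,"y":-530,"z":11,"wx":0,"wy":0,"wz":1.062,"fingers":85},{"x":-504,"y":-530,"z":11,"wx":0,"wy":0,"wz":1.062,"fingers":85},{"x":-504,"y":-530,"z":11,"wx":0,"wy":0,"wz":1.062,"fingers":85}]'
python3 - <<'E'
from h import *
go((.518,-.003,.22),.27)
P=robot.camera_params('wrist');print(P)
im=robot.capture('wrist');cv2.imwrite('pics/w2.png',cv2.resize(im,None,fx=1.5,fy=1.5,interpolation=cv2.INTER_CUBIC))
E
```

```text
time_s: 1.7
eef_pos: [0.5197, -0.0079, 0.2205]
tool_rot: [0.001, 0.607, 0.794, -0.0]
wrist_force: [-0.9, 0.3, -0.1]
gripper_width: 0.999
grip_force: 0.0
shift [ 5.2 -0.4  0.5] rot [ 0.001  0.002 -0.005] eef [ 0.5197 -0.0079  0.2205]
{'fx': 297.3186396354542, 'fy': 297.3186396354542, 'cx': 256.75557130627885, 'cy': 194.88122735105142, 'rvec': array([-2.82478635, -0.37802513, -0.05876015]), 'tvec': array([-0.50038775, -0.1729603 ,  0.32583854])}
```

View pics/w2.png

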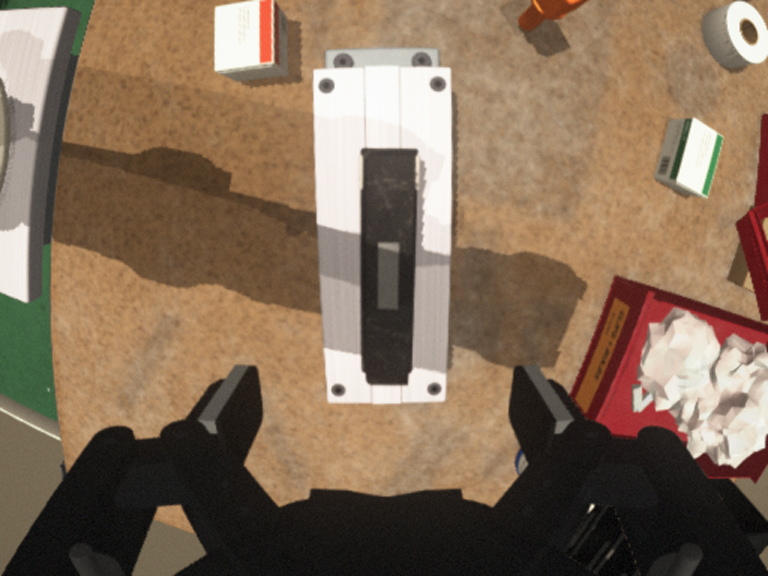

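The close view shows the stapler from (390,150) to (387,384), and the cover's screws at (326,85), (438,84), (338,390), (434,389).

Run:
```python
from h import *
P=robot.camera_params('wrist')
f=lambda p,z:at('wrist',(p[0]/1.5,p[1]/1.5),z,P)
for n,pts,z in(('screws',[(326,85),(438,84),(434,389),(338,390)],.07),('stap',[(363,150),(418,150),(409,384),(365,383)],.105)):
    c=[f(p,z) for p in pts]; d=c[0]+c[1]-c[2]-c[3];print(n,sum(c)/4,np.linalg.norm(d)/2,np.linalg.norm(c[0]-c[1]),np.arctan2(d[1],d[0]))
```

```text
screws [0.51725411 0.00451905 0.07      ] 0.21660177208848239 0.07230718923542093 1.8454848633156875
stap [ 0.5225447  -0.00458894  0.105     ] 0.14712960803896194 0.03130961789842892 1.8206755389604374
```

Run:
```python
from h import *
go((.521,-.004,.076),.255)
```

```text
shift [  7.7   1.5 144.4] rot [0.002 0.004 0.006] eef [ 0.5211 -0.0113  0.2205]
```

```bash
python3 -m pendant '[{"x":8,"y":1.5,"z":40,"wx":0,"wy":0,"wz":0.006,"fingers":85},{"x":8,"y":1.5,"z":80,"wx":0,"wy":0,"wz":0.006,"fingers":85},{"x":8,"y":1.5,"z":80,"wx":0,"wy":0,"wz":0.006,"fingers":85},{"x":8,"y":1.5,"z":80,"wx":0,"wy":0,"wz":0.006,"fingers":85}]'
python3 - <<'E'
from h import *
go((.521,-.004,.076),.255)
E
```

```text
time_s: 2.08
eef_pos: [0.515, 0.0057, 0.1387]
tool_rot: [-0.002, 0.608, 0.794, -0.002]
wrist_force: [0.1, 0.1, 0.7]
gripper_width: 0.995
grip_force: 0.0
shift [-11.    3.6  62.7] rot [-0.006 -0.001  0.01 ] eef [0.515  0.0057 0.1387]
```

```bash
python3 -m pendant '[{"x":-9,"y":3,"z":15,"wx":0,"wy":0,"wz":0.01,"fingers":85},{"x":-9,"y":3,"z":20,"wx":0,"wy":0,"wz":0.01,"fingers":85},{"x":-9,"y":3,"z":20,"wx":0,"wy":0,"wz":0.01,"fingers":85},{"x":-9,"y":3,"z":20,"wx":0,"wy":0,"wz":0.01,"fingers":85}]'
python3 - <<'E'
from h import *
go((.521,-.004,.076),.255)
E
```

```text
time_s: 2.42
eef_pos: [0.5233, -0.0021, 0.1219]
tool_rot: [0.001, 0.612, 0.791, 0.001]
wrist_force: [-0.0, -0.5, 0.4]
gripper_width: 0.994
grip_force: 0.0
shift [-1.3 -2.8 45.9] rot [ 0.002  0.    -0.001] eef [ 0.5233 -0.0021  0.1219]
```

```bash
python3 -m pendant '[{"x":-1,"y":-1,"z":25,"wx":0,"wy":0,"wz":0,"fingers":85},{"x":-1,"y":-1,"z":44,"wx":0,"wy":0,"wz":0,"fingers":85},{"x":-1,"y":-1,"z":45,"wx":0,"wy":0,"wz":0,"fingers":85},{"x":-1,"y":-1,"z":45,"wx":0,"wy":0,"wz":0,"fingers":30},{"x":-1,"y":-1,"z":45,"wx":0,"wy":0,"wz":0,"fingers":30},{"x":-1,"y":-1,"z":45,"wx":0,"wy":0,"wz":0,"fingers":30},{"x":-1,"y":-1,"z":45,"wx":0,"wy":0,"wz":0,"fingers":30},{"x":-1,"y":-1,"z":45,"wx":0,"wy":0,"wz":0,"fingers":30},{"x":-1,"y":-1,"z":45,"wx":0,"wy":0,"wz":0,"fingers":30}]' 50
```

```text
time_s: 3.17
eef_pos: [0.5226, -0.0036, 0.0769]
tool_rot: [0.001, 0.612, 0.791, 0.001]
wrist_force: [-2.9, -0.2, 8.4]
gripper_width: 0.394
grip_force: 48.9
```

```bash
python3 -m pendant '[{"x":0,"y":0,"z":-20,"wx":0,"wy":0,"wz":0,"fingers":30},{"x":0,"y":0,"z":-45,"wx":0,"wy":0,"wz":0,"fingers":30},{"x":-10,"y":-15,"z":-55,"wx":0,"wy":0,"wz":0,"fingers":30},{"x":-32,"y":-40,"z":-55,"wx":0,"wy":0,"wz":0,"fingers":30},{"x":-55,"y":-68,"z":-55,"wx":0,"wy":0,"wz":0,"fingers":30},{"x":-80,"y":-100,"z":-55,"wx":0,"wy":0,"wz":0,"fingers":30},{"x":-105,"y":-130,"z":-55,"wx":0,"wy":0,"wz":0,"fingers":30},{"x":-122,"y":-152,"z":-40,"wx":0,"wy":0,"wz":0,"fingers":30},{"x":-130,"y":-161,"z":-10,"wx":0,"wy":0,"wz":0,"fingers":30},{"x":-130,"y":-161,"z":20,"wx":0,"wy":0,"wz":0,"fingers":30},{"x":-130,"y":-161,"z":45,"wx":0,"wy":0,"wz":0,"fingers":30},{"x":-130,"y":-161,"z":60,"wx":0,"wy":0,"wz":0,"fingers":30},{"x":-130,"y":-161,"z":60,"wx":0,"wy":0,"wz":0,"fingers":30},{"x":-130,"y":-161,"z":60,"wx":0,"wy":0,"wz":0,"fingers":30}]'
```

```text
time_s: 4.33
eef_pos: [0.3981, -0.1698, 0.0151]
tool_rot: [-0.001, 0.612, 0.791, -0.0]
wrist_force: [0.3, -0.4, -2.5]
gripper_width: 0.388
grip_force: 50.6
```

```bash
python3 -m pendant '[{"x":0,"y":0,"z":4,"wx":0,"wy":0,"wz":0,"fingers":30},{"x":0,"y":0,"z":8,"wx":0,"wy":0,"wz":0,"fingers":30},{"x":0,"y":0,"z":8,"wx":0,"wy":0,"wz":0,"fingers":30},{"x":0,"y":0,"z":8,"wx":0,"wy":0,"wz":0,"fingers":85},{"x":0,"y":0,"z":8,"wx":0,"wy":0,"wz":0,"fingers":85},{"x":0,"y":0,"z":8,"wx":0,"wy":0,"wz":0,"fingers":85},{"x":0,"y":0,"z":8,"wx":0,"wy":0,"wz":0,"fingers":85},{"x":0,"y":0,"z":-25,"wx":0,"wy":0,"wz":0,"fingers":85},{"x":0,"y":0,"z":-65,"wx":0,"wy":0,"wz":0,"fingers":85},{"x":0,"y":0,"z":-105,"wx":0,"wy":0,"wz":0,"fingers":85},{"x":0,"y":0,"z":-145,"wx":0,"wy":0,"wz":0,"fingers":85},{"x":0,"y":0,"z":-170,"wx":0,"wy":0,"wz":0,"fingers":85},{"x":0,"y":0,"z":-170,"wx":0,"wy":0,"wz":0,"fingers":85},{"x":0,"y":0,"z":-170,"wx":0,"wy":0,"wz":0,"fingers":85}]'
python3 - <<'E'
from h import *
P=robot.camera_params('wrist')
im=robot.capture('wrist');t=robot.capture('top')
im=cv2.resize(im,(512,384));c=cv2.resize(t[150:290,150:350],(512,358))
cv2.imwrite('pics/w3.png',np.hstack([cv2.resize(im,(400,300)),cv2.resize(c,(400,300))]))
go((.484,.300,.21),-.095)
go((.484,.300,.21),-.095+np.pi/2)
print(robot.get_obs()['q'])
E
```

```text
time_s: 5.5
eef_pos: [0.4001, -0.1702, 0.1872]
tool_rot: [0.002, 0.612, 0.791, 0.001]
wrist_force: [-0.4, -0.2, 0.6]
gripper_width: 0.997
grip_force: 0.0
shift [432.9 201.2 -25.1] rot [-0.001 -0.001  0.349] eef [ 0.3981 -0.1696  0.1847]
shift [432.9 201.2 -25.1] rot [-0.000e+00 -1.000e-03 -1.222e+00] eef [ 0.3981 -0.1696  0.1847]
[ 0.11638199  0.14212769  0.24318644  2.13439301 -0.04474983  0.87073579
  0.64025324]
```

View pics/w3.png

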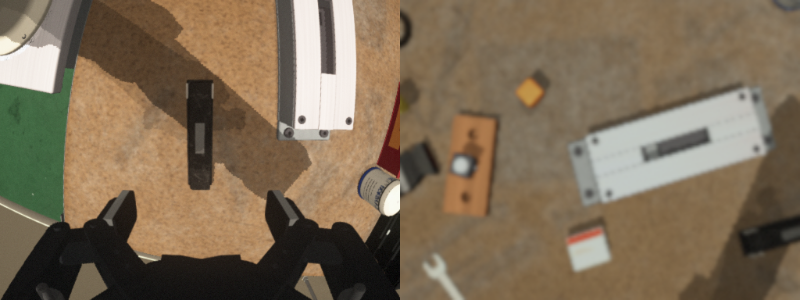

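The left view shows the stapler upright on the bench at (200,130), clear of the unit; the right view shows the slot now open at (675,145) and the pin in its stand at (462,165).

```bash
python3 -m pendant '[{"x":216,"y":100,"z":-25,"wx":0,"wy":0,"wz":0.17,"fingers":85},{"x":216,"y":100,"z":-25,"wx":0,"wy":0,"wz":0.17,"fingers":85},{"x":216,"y":100,"z":-25,"wx":0,"wy":0,"wz":0.17,"fingers":85},{"x":216,"y":100,"z":-25,"wx":0,"wy":0,"wz":0.17,"fingers":85},{"x":216,"y":100,"z":-25,"wx":0,"wy":0,"wz":0.17,"fingers":85},{"x":433,"y":201,"z":-25,"wx":0,"wy":0,"wz":0.35,"fingers":85},{"x":433,"y":201,"z":-25,"wx":0,"wy":0,"wz":0.35,"fingers":85},{"x":433,"y":201,"z":-25,"wx":0,"wy":0,"wz":0.35,"fingers":85},{"x":433,"y":201,"z":-25,"wx":0,"wy":0,"wz":0.35,"fingers":85},{"x":433,"y":201,"z":-25,"wx":0,"wy":0,"wz":0.35,"fingers":85},{"x":433,"y":201,"z":-25,"wx":0,"wy":0,"wz":0.35,"fingers":85},{"x":433,"y":201,"z":-25,"wx":0,"wy":0,"wz":0.35,"fingers":85},{"x":433,"y":201,"z":-25,"wx":0,"wy":0,"wz":0.35,"fingers":85},{"x":433,"y":201,"z":-25,"wx":0,"wy":0,"wz":0.35,"fingers":85},{"x":433,"y":201,"z":-25,"wx":0,"wy":0,"wz":0.35,"fingers":85}]'
python3 - <<'E'
from h import *
P=robot.camera_params('wrist');np.save('P4.npy',P,allow_pickle=True)
im=robot.capture('wrist');t=robot.capture('top')
cv2.imwrite('pics/w4.png',np.hstack([cv2.resize(im[40:300,150:370],None,fx=1.8,fy=1.8,interpolation=cv2.INTER_CUBIC),cv2.resize(t[190:255,240:330],(396,468),interpolation=cv2.INTER_CUBIC)]))
go((.484,.300,.21),-.095)
E
```

```text
time_s: 6.85
eef_pos: [0.4834, 0.2985, 0.208]
tool_rot: [-0.0, 0.74, 0.672, -0.002]
wrist_force: [0.0, -1.8, -0.1]
gripper_width: 0.998
grip_force: 0.0
shift [ 2.5 -0.4 -1. ] rot [-0.002  0.002 -0.003] eef [0.4842 0.2975 0.209 ]
```

View pics/w4.png

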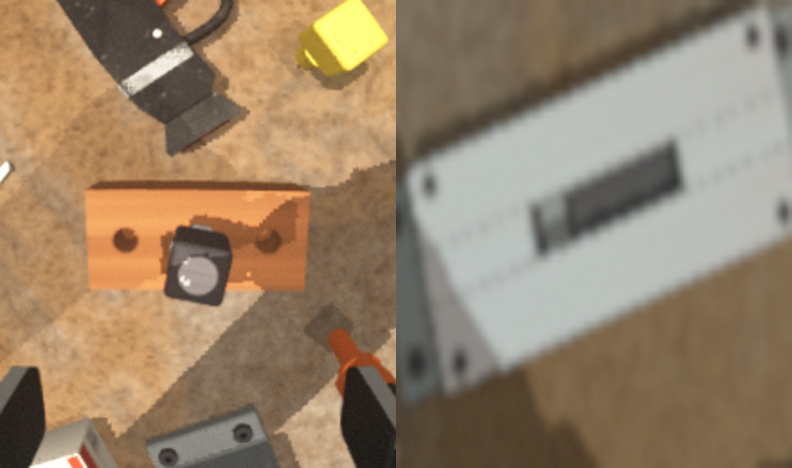

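The close view shows the pin's head top at about (197,278), with its near edge from (167,297) to (221,305), so it is turned slightly against the stand. The right view shows the slot's corners at (531,203), (675,142), (685,192), (540,255).

Run:
```python
from h import *
P=np.load('P4.npy',allow_pickle=True).item()
f=lambda u,v,z:np.round(at('wrist',(150+u/1.8,40+v/1.8),z,P),4)
a,b=f(167,297,.118),f(221,305,.118);d=b-a;print('edge',a,b,np.arctan2(d[1],d[0]),np.linalg.norm(d))
print('headtop',f(197,277,.118),'stand c',sum(f(*p,.046) for p in[(86,189),(309,190),(305,291),(90,289)])/4, 'holes',(f(125,240,.046)+f(269,241,.046))/2)
T=robot.camera_params('top')
g=lambda u,v,z:at('top',(240+(u-396)/4.4,190+v/7.2),z,T)
print('slot',sum(g(*p,.07) for p in[(531,203),(675,142),(685,192),(540,255)])/4,'screws',sum(g(*p,.07) for p in[(430,185),(753,37),(784,212),(461,362)])/4)
```

```text
edge [0.4718 0.2939 0.118 ] [0.4962 0.2877 0.118 ] -0.2488322085991471 0.025175384803414597
headtop [0.4864 0.3022 0.118 ] stand c [0.487375 0.302875 0.046   ] holes [0.487   0.30295 0.046  ]
slot [0.51266335 0.00654701 0.07      ] screws [0.51240559 0.00682489 0.07      ]
```

Run:
```python
from h import *
go((.486,.301,.080),-.24)
```

```text
shift [  4.    1.7 129. ] rot [-0.002  0.002  0.142] eef [0.4842 0.2975 0.209 ]
```

```bash
python3 -m pendant '[{"x":2,"y":2,"z":30,"wx":0,"wy":0,"wz":0.1,"fingers":85},{"x":2,"y":2,"z":60,"wx":0,"wy":0,"wz":0.142,"fingers":85},{"x":2,"y":2,"z":62,"wx":0,"wy":0,"wz":0.142,"fingers":85},{"x":2,"y":2,"z":62,"wx":0,"wy":0,"wz":0.142,"fingers":85},{"x":2,"y":2,"z":62,"wx":0,"wy":0,"wz":0.142,"fingers":85},{"x":2,"y":2,"z":62,"wx":0,"wy":0,"wz":0.142,"fingers":85}]'
python3 - <<'E'
from h import *
go((.486,.301,.080),-.24)
E
```

```text
time_s: 7.45
eef_pos: [0.4879, 0.3017, 0.1502]
tool_rot: [0.0, 0.786, 0.618, 0.001]
wrist_force: [0.4, 0.6, 0.5]
gripper_width: 0.993
grip_force: 0.0
shift [-1.3 -1.8 70.2] rot [ 0.002 -0.002  0.002] eef [0.4879 0.3017 0.1502]
```

```bash
python3 -m pendant '[{"x":0,"y":-1,"z":30,"wx":0,"wy":0,"wz":0,"fingers":85},{"x":0,"y":-1,"z":60,"wx":0,"wy":0,"wz":0,"fingers":85},{"x":0,"y":-1,"z":68,"wx":0,"wy":0,"wz":0,"fingers":60},{"x":0,"y":-1,"z":68,"wx":0,"wy":0,"wz":0,"fingers":40},{"x":0,"y":-1,"z":68,"wx":0,"wy":0,"wz":0,"fingers":34},{"x":0,"y":-1,"z":68,"wx":0,"wy":0,"wz":0,"fingers":20},{"x":0,"y":-1,"z":68,"wx":0,"wy":0,"wz":0,"fingers":20},{"x":0,"y":-1,"z":68,"wx":0,"wy":0,"wz":0,"fingers":20},{"x":0,"y":-1,"z":68,"wx":0,"wy":0,"wz":0,"fingers":20}]' 60
```

```text
time_s: 8.2
eef_pos: [0.4869, 0.3029, 0.0825]
tool_rot: [0.0, 0.786, 0.618, 0.002]
wrist_force: [-1.0, -0.0, 7.1]
gripper_width: 0.322
grip_force: 58.9
```

```bash
python3 -m pendant '[{"x":0,"y":0,"z":-15,"wx":0,"wy":0,"wz":0,"fingers":20},{"x":0,"y":0,"z":-40,"wx":0,"wy":0,"wz":0,"fingers":20},{"x":0,"y":0,"z":-70,"wx":0,"wy":0,"wz":0,"fingers":20},{"x":0,"y":0,"z":-90,"wx":0,"wy":0,"wz":0,"fingers":20},{"x":0,"y":0,"z":-90,"wx":0,"wy":0,"wz":0,"fingers":20},{"x":0,"y":0,"z":-90,"wx":0,"wy":0,"wz":0,"fingers":20}]'
python3 - <<'E'
from h import *
go((.505,.041,.1725),.278)
E
```

```text
time_s: 8.7
eef_pos: [0.4865, 0.3022, 0.1717]
tool_rot: [0.0, 0.786, 0.618, 0.002]
wrist_force: [-0.9, -0.6, -3.9]
gripper_width: 0.319
grip_force: 60.3
shift [-249.5   79.6   -1.3] rot [ 0.003 -0.002 -0.516] eef [0.4865 0.3022 0.1717]
```

```bash
python3 -m pendant '[{"x":-35,"y":11,"z":-1,"wx":0,"wy":0,"wz":-0.07,"fingers":20},{"x":-75,"y":24,"z":-1,"wx":0,"wy":0,"wz":-0.15,"fingers":20},{"x":-115,"y":37,"z":-1,"wx":0,"wy":0,"wz":-0.24,"fingers":20},{"x":-155,"y":49,"z":-1,"wx":0,"wy":0,"wz":-0.32,"fingers":20},{"x":-190,"y":61,"z":-1,"wx":0,"wy":0,"wz":-0.4,"fingers":20},{"x":-220,"y":70,"z":-1,"wx":0,"wy":0,"wz":-0.46,"fingers":20},{"x":-240,"y":77,"z":-1,"wx":0,"wy":0,"wz":-0.516,"fingers":20},{"x":-249,"y":80,"z":-1,"wx":0,"wy":0,"wz":-0.516,"fingers":20},{"x":-249,"y":80,"z":-1,"wx":0,"wy":0,"wz":-0.516,"fingers":20},{"x":-249,"y":80,"z":-1,"wx":0,"wy":0,"wz":-0.516,"fingers":20},{"x":-249,"y":80,"z":-1,"wx":0,"wy":0,"wz":-0.516,"fingers":20},{"x":-249,"y":80,"z":-1,"wx":0,"wy":0,"wz":-0.516,"fingers":20}]'
python3 - <<'E'
from h import *
go((.505,.041,.1125),.278)
P=robot.camera_params('wrist')
w=robot.capture('wrist');s=robot.capture('scene')
# project pin bottom & slot in scene: crop near
S=robot.camera_params('scene');uv=cv2.projectPoints(np.array([[.505,.041,.07],[.515,.0055,.07]]),S['rvec'],S['tvec'],np.array([[S['fx'],0,S['cx']],[0,S['fy'],S['cy']],[0,0,1.]]),None)[0].reshape(-1,2);print(uv)
u,v=uv[0].astype(int)
np.save('P5.npy',P,allow_pickle=True)
cv2.imwrite('pics/w5.png',np.hstack([cv2.resize(w[60:360,140:380],(400,500),interpolation=cv2.INTER_CUBIC),cv2.resize(s[v-65:v+60,u-45:u+55],(400,500),interpolation=cv2.INTER_CUBIC)]))
E
```

```text
time_s: 9.7
eef_pos: [0.5044, 0.0433, 0.1709]
tool_rot: [-0.0, 0.601, 0.799, 0.0]
wrist_force: [-0.0, 0.4, -2.2]
gripper_width: 0.324
grip_force: 60.4
shift [-2.4 -0.  58.4] rot [-0.    -0.001  0.003] eef [0.5044 0.0433 0.1709]
[[250.64623445 224.62437089]
 [261.31209079 232.4808473 ]]
```

View pics/w5.png

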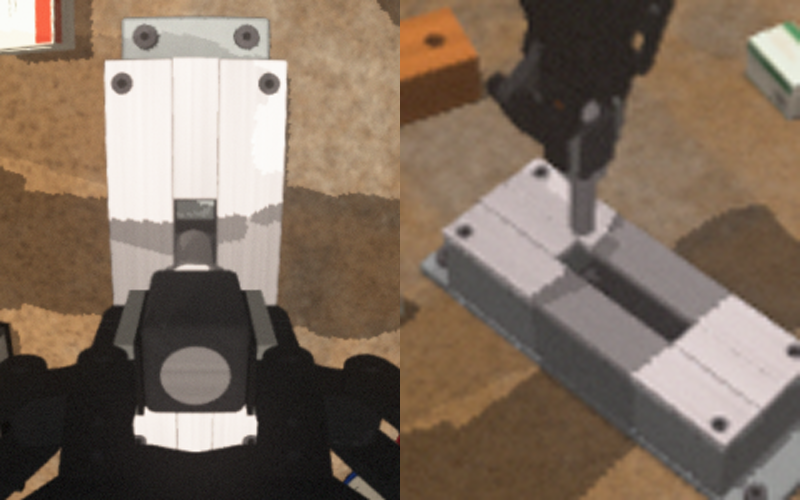

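The wrist view shows the pin at column 196 lined up with the slot (columns 174 to 216), whose end edge is at (195,200).

Run:
```python
from h import *
P=np.load('P5.npy',allow_pickle=True).item()
e,r=tool()
for u,v,z in((195,200,.07),(174,205,.07),(216,205,.07),(195,246,.0985)):
    p=at('wrist',(140+u*.6,60+v*.6),z,P); print(np.round(p,4),np.round(r.inv().apply(p-e)*1000,1))
```

```text
[0.5017 0.0561 0.07  ] [ 13.6   0.9 101.2]
[0.4921 0.0506 0.07  ] [ 10.9  -9.8 101.2]
[0.5126 0.0565 0.07  ] [ 11.   11.5 101.2]
[0.5057 0.0419 0.0985] [-1.2  0.8 72.7]
```

```bash
python3 -m pendant '[{"x":0,"y":0,"z":15,"wx":0,"wy":0,"wz":0,"fingers":20},{"x":0,"y":0,"z":30,"wx":0,"wy":0,"wz":0,"fingers":20},{"x":0,"y":0,"z":44,"wx":0,"wy":0,"wz":0,"fingers":20},{"x":0,"y":0,"z":54,"wx":0,"wy":0,"wz":0,"fingers":20},{"x":0,"y":0,"z":57,"wx":0,"wy":0,"wz":0,"fingers":20},{"x":0,"y":0,"z":57,"wx":0,"wy":0,"wz":0,"fingers":20},{"x":0,"y":0,"z":57,"wx":0,"wy":0,"wz":0,"fingers":20}]'
```

```text
time_s: 10.38
eef_pos: [0.5051, 0.0413, 0.1146]
tool_rot: [0.0, 0.602, 0.798, 0.0]
wrist_force: [0.6, 0.2, -1.1]
gripper_width: 0.322
grip_force: 60.3
```

```bash
python3 -m pendant '[{"x":0,"y":0,"z":3,"wx":0,"wy":0,"wz":0,"fingers":20},{"x":0,"y":0,"z":5,"wx":0,"wy":0,"wz":0,"fingers":20},{"x":0,"y":0,"z":7,"wx":0,"wy":0,"wz":0,"fingers":20},{"x":0,"y":0,"z":7,"wx":0,"wy":0,"wz":0,"fingers":20},{"x":0,"y":0,"z":7,"wx":0,"wy":0,"wz":0,"fingers":20}]'
```

```text
time_s: 10.8
eef_pos: [0.5047, 0.0409, 0.1073]
tool_rot: [-0.0, 0.602, 0.798, -0.0]
wrist_force: [-0.3, -0.6, -2.4]
gripper_width: 0.318
grip_force: 60.3
```

```bash
python3 -m pendant '[{"x":0,"y":0,"z":1,"wx":0,"wy":0,"wz":0,"fingers":20},{"x":0,"y":0,"z":2,"wx":0,"wy":0,"wz":0,"fingers":20},{"x":0,"y":0,"z":3,"wx":0,"wy":0,"wz":0,"fingers":20},{"x":0,"y":0,"z":3,"wx":0,"wy":0,"wz":0,"fingers":20}]'
```

```text
time_s: 11.13
eef_pos: [0.5048, 0.0408, 0.1042]
tool_rot: [0.0, 0.602, 0.798, -0.0]
wrist_force: [0.5, -1.0, -1.9]
gripper_width: 0.324
grip_force: 60.3
```

```bash
python3 -m pendant '[{"x":0,"y":0,"z":2,"wx":0,"wy":0,"wz":0,"fingers":20},{"x":0,"y":0,"z":4,"wx":0,"wy":0,"wz":0,"fingers":20},{"x":0,"y":0,"z":6,"wx":0,"wy":0,"wz":0,"fingers":20},{"x":0,"y":0,"z":6,"wx":0,"wy":0,"wz":0,"fingers":20}]'
```

```text
time_s: 11.47
eef_pos: [0.5049, 0.0403, 0.0979]
tool_rot: [0.0, 0.602, 0.798, -0.0]
wrist_force: [1.2, -1.9, -3.6]
gripper_width: 0.32
grip_force: 60.4
```

```bash
python3 -m pendant '[{"x":-1,"y":0,"z":2,"wx":0,"wy":0,"wz":0,"fingers":20},{"x":-1,"y":0,"z":5,"wx":0,"wy":0,"wz":0,"fingers":20},{"x":-1,"y":0,"z":8,"wx":0,"wy":0,"wz":0,"fingers":20},{"x":-1,"y":0,"z":11,"wx":0,"wy":0,"wz":0,"fingers":20},{"x":-1,"y":0,"z":11,"wx":0,"wy":0,"wz":0,"fingers":20}]'
```

```text
time_s: 11.88
eef_pos: [0.5045, 0.0399, 0.0865]
tool_rot: [-0.0, 0.602, 0.798, -0.0]
wrist_force: [1.0, -1.5, -3.5]
gripper_width: 0.317
grip_force: 60.4
```

```bash
python3 -m pendant '[{"x":0,"y":0,"z":1.5,"wx":0,"wy":0,"wz":0,"fingers":20},{"x":0,"y":0,"z":3,"wx":0,"wy":0,"wz":0,"fingers":20},{"x":0,"y":0,"z":4.5,"wx":0,"wy":0,"wz":0,"fingers":20},{"x":0,"y":0,"z":5,"wx":0,"wy":0,"wz":0,"fingers":20},{"x":0,"y":0,"z":5,"wx":0,"wy":0,"wz":0,"fingers":20}]'
```

```text
time_s: 12.3
eef_pos: [0.5051, 0.04, 0.0826]
tool_rot: [0.0, 0.602, 0.798, 0.0]
wrist_force: [-1.3, -0.8, 2.0]
gripper_width: 0.32
grip_force: 61.0
```

```bash
python3 -m pendant '[{"x":0,"y":0,"z":1,"wx":0,"wy":0,"wz":0,"fingers":20},{"x":0,"y":0,"z":1,"wx":0,"wy":0,"wz":0,"fingers":20},{"x":0,"y":0,"z":0,"wx":0,"wy":0,"wz":0,"fingers":50},{"x":0,"y":0,"z":0,"wx":0,"wy":0,"wz":0,"fingers":85},{"x":0,"y":0,"z":0,"wx":0,"wy":0,"wz":0,"fingers":85},{"x":0,"y":0,"z":0,"wx":0,"wy":0,"wz":0,"fingers":85},{"x":0,"y":0,"z":-30,"wx":0,"wy":0,"wz":0,"fingers":85},{"x":0,"y":0,"z":-70,"wx":0,"wy":0,"wz":0,"fingers":85},{"x":0,"y":0,"z":-110,"wx":0,"wy":0,"wz":0,"fingers":85},{"x":0,"y":0,"z":-140,"wx":0,"wy":0,"wz":0,"fingers":85},{"x":0,"y":0,"z":-140,"wx":0,"wy":0,"wz":0,"fingers":85},{"x":0,"y":0,"z":-140,"wx":0,"wy":0,"wz":0,"fingers":85},{"x":0,"y":0,"z":-140,"wx":0,"wy":0,"wz":0,"fingers":85}]'
python3 - <<'E'
from h import *
w=robot.capture('wrist');s=robot.capture('scene')
cv2.imwrite('pics/w6.png',np.hstack([cv2.resize(w[40:280,140:380],(400,400),interpolation=cv2.INTER_CUBIC),cv2.resize(s[170:290,200:320],(400,400),interpolation=cv2.INTER_CUBIC)]))
E
```

```text
time_s: 13.38
eef_pos: [0.5046, 0.04, 0.2218]
tool_rot: [-0.0, 0.602, 0.798, -0.0]
wrist_force: [-0.4, -0.1, -0.6]
gripper_width: 0.999
grip_force: 0.0
```

View pics/w6.png

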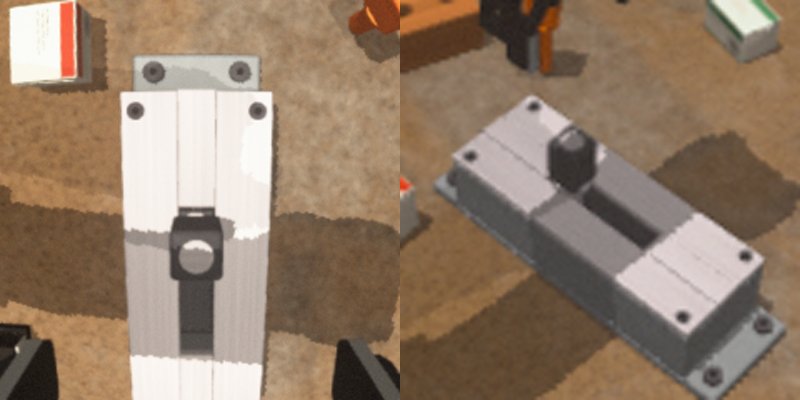

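The pin stands upright with its collar down on the cover, at (197,240) on the left and (572,160) on the right. The fingers are clear of it.

```bash
python3 -c "
from plant import robot
print(robot.finish_job())"
```

```text
the job is handed in; nothing more can be done
None
```

The job is handed in: the stapler stands upright on the open bench clear of the unit, and the locking pin is released in the latch hole with its collar down on the cover (checked by camera; the hand-in returned no verdict).

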